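# Press the slide-carrier keepers home in one stroke, hang up the shoe

### The job

Pick up the pressing shoe, set its sole on the bare rib at the low, hinged end of the slide carrier, and draw it up the middle in one unbroken stroke with a firm, steady push of about 12 N, so that all five keepers go down flush; the carrier is sprung and yields as you go. Do not lift the shoe before it is past the last keeper, and never push so hard (over 25 N) that the glass would crack. Then hang the shoe by its crook on the stand's rod, on the free part towards the upturned tip, leaving the loupe hanging where it is and everything else on the table undisturbed.

Things in the scene. Friction and masses are not known exactly. Their poses are not given: they have to be found in the camera images.
- shoe: Pressing shoe, 0.4 kg, standing on its steel sole: 62 mm long (own x), 44 wide, 24 high, flat for the middle 24 mm, both ends ramped up at 18 degrees (draw it either way along x). Black handle up to z 140 mm, 18 thick in x, 24 wide in y. A 7 mm bar crook (upside-down V) leaves the handle towards own +y. Origin at sole level on the handle's centre line, z up.
- shoe_grip (a point): Where to grip the handle: 118 mm above the sole, (0, 0, 118) mm in the shoe's frame, fingers closing along the shoe's x across the 18 mm thickness. The handle is plain from 95 to 140 mm, above the crook.
- shoe_sole (a point): Centre of the shoe's sole, at (0, 8, 0) mm in the shoe's frame (the sole block spans own y from -14 to 30 mm). Same axes as the shoe.
- shoe_crook (a point): Where the rod's centre lies when the crook hangs on it: (0, 23, 70) mm in the shoe's frame. The crook's bar bends at y 23, z 84 and ends free at y 37, z 64 (bar centre): it opens downwards, 22 mm wide between handle and free end. Under the free end the space is open from z 24 (sole block, which reaches y 30) to z 60, so the rod must come in there from the +y side or along x.
- bed: Fixed grey base plate of the slide carrier, 340 x 160 x 8 mm, with two hinge lugs near its -x end (hinge axis 135 mm from the origin towards own -x, 40 mm above the table). Origin under its centre, x towards the high end.
- tray: Aluminium slide carrier, 250 x 210 mm, glass slides either side of a raised middle rib. Origin on its hinge axis (40 mm above the table); own x runs up the rib from the low to the high end, z normal to it. At rest it slopes up along x by 0.12 rad. Rib: y -23 to 23, x 55 to 305 mm, bare top at z = 10 mm; keepers stand in it from x 125 to 265, the rest is bare.
- rib_low (a point): On the rib's top at the low end, x = 84 mm on the carrier: a sole centred here is clear of the first keeper. The carrier is sprung: pushed, it turns down about its hinge by up to 0.13 rad (36 N m per rad after about 0.6 N m of preload), yielding about 0.2 mm per N here, and comes back when let go. Axes as the carrier's.
- rib_high (a point): On the rib's top at the high end, x = 276 mm on the carrier: a sole centred here has its flat past the last keeper. Here the carrier yields about 2 mm per N. Axes as the carrier's.
- keeper0 (a joint): Travel of keeper 0 (0 at the low end, 4 at the high end), m: 0 = its crown 4 mm proud of the rib, 0.004 = flush, 0.005 = its stop 1 mm below flush. Round-backed steel pad (13 mm radius, 32 mm long across the rib), centred at x = 135, y = 0 mm on the carrier. It goes down stiffly, with about 7 N, and stays where it is left.
- keeper1 (a joint): Travel of keeper 1 (0 at the low end, 4 at the high end), m: 0 = its crown 4 mm proud of the rib, 0.004 = flush, 0.005 = its stop 1 mm below flush. Round-backed steel pad (13 mm radius, 32 mm long across the rib), centred at x = 165, y = 0 mm on the carrier. It goes down stiffly, with about 7 N, and stays where it is left.
- keeper2 (a joint): Travel of keeper 2 (0 at the low end, 4 at the high end), m: 0 = its crown 4 mm proud of the rib, 0.004 = flush, 0.005 = its stop 1 mm below flush. Round-backed steel pad (13 mm radius, 32 mm long across the rib), centred at x = 195, y = 0 mm on the carrier. It goes down stiffly, with about 7 N, and stays where it is left.
- keeper3 (a joint): Travel of keeper 3 (0 at the low end, 4 at the high end), m: 0 = its crown 4 mm proud of the rib, 0.004 = flush, 0.005 = its stop 1 mm below flush. Round-backed steel pad (13 mm radius, 32 mm long across the rib), centred at x = 225, y = 0 mm on the carrier. It goes down stiffly, with about 7 N, and stays where it is left.
- keeper4 (a joint): Travel of keeper 4 (0 at the low end, 4 at the high end), m: 0 = its crown 4 mm proud of the rib, 0.004 = flush, 0.005 = its stop 1 mm below flush. Round-backed steel pad (13 mm radius, 32 mm long across the rib), centred at x = 255, y = 0 mm on the carrier. It goes down stiffly, with about 7 N, and stays where it is left.
- stand: Hook stand, fixed: white base 190 x 100 x 12 mm, origin under its centre. A 14 mm post at own x = +80 mm carries a level steel rod of 8 mm diameter at 170 mm height, running above the base towards own -x to x = -78 mm and ending in a tip turned up by 14 mm.
- rod_mid (a point): Middle of the rod's length, on its centre line, 170 mm above the table; x as the stand's (along the rod; -x towards the free tip, +x towards the post).
- loupe: Magnifier loupe hanging by its steel eye (outside diameter 29 mm, wire 5 mm) on the rod near the post, round black lens 54 mm across and 10 mm thick below it, lowest point 91 mm under the origin. Origin at the centre of the eye, 5 mm below the rod's centre line; own x along the rod. Loose, 0.05 kg.
- strip_can: Bystander: white test-strip can with black cap, 48 mm diameter, 105 mm high; origin under its centre.
- stain_bottle: Bystander: amber bottle, 56 mm diameter, 130 mm high; origin under its centre.
- specimen_jar: Bystander: clear jar with black lid, 60 mm diameter, 55 mm high; origin under its centre.
- tally: Bystander: round steel hand counter, 48 mm diameter, 46 mm high; origin under its centre.
Mind the look-alikes: they are no part of the job. Several things have the shape of the loupe; the one meant has the colours described above.

How it is judged:
By the outcome, as a careful person would: the job done as asked, in the order asked, and still so for the second after the job is handed in, with the robot touching nothing.
It also fails if it takes over 72 s, if anything falls off the work surface, if the arm or the gripper's body presses on something with over 40 N, if the wrist force passes 120 N, or if a joint passes its speed limit or range.

### The arm

A 6-joint arm with a two-finger parallel gripper is mounted at the origin on the work surface. World frame = base frame: x ahead of the robot, y to its left, z up, the work surface at z = 0. Lengths are in m, angles in rad, forces in N, time in s.
With the tool pointing down it reaches from about 0.25 to 0.725 m from the base axis. Payload 4 kg.
Tool frame: the origin (TCP) lies at the very end of the fingers, on their centre line; the grasp point (between the pads) lies 19 mm behind it; z points along the fingers, x is the direction in which the jaws open and shut, and the axes are right-handed (so a half turn about z gives the same grasp; the last joint's range is limited). The gripper opens to 85 mm and grips with 20 to 120 N. Pads are 22 mm wide; open, the fingers measure 114 mm over their backs; the gripper's body (76 mm by 85 mm) begins 54 mm behind the grasp point. The pads swing forward as they close: fully open they stand 13 mm farther back than shut.
Start: joints at [0, 0.241, 0.005, 1.335, 0, 1.571], TCP at [0.5, -0, 0.231] pointing down, gripper open.
Joint ranges: [-2.72, 2.72], [-1.05, 1.87], [-1.09, 1.28], [-1.99, 2.15], [-1.42, 1.44], [-3.14, 3.14]. Speed limits (rad/s): [2.79, 2.79, 3.14, 3.14, 3.14, 3.14].

### API

Orientations are given as a unit quaternion [x, y, z, w].
In Python, from station import status, cams, r gives the robot as it stands.
- The arm moves only by the shell command python3 -m crank 'ROWS' [FORCE]. ROWS is JSON, a list of rows, each a list of 7 numbers: the turn, a rotation vector about the tool's x, y, z in degrees, then the shift along the tool's x, y, z in m, then the finger opening in m, from 0 to 0.0854. A call has 1 to 5 rows; each row shifts and turns the pose as measured when the row begins, along the tool's axes as they then stand; what a row does not reach is not made up. A row lasts 1/8 s, in which the tool goes at most 62.5 mm and 10.7 degrees, less where a joint would pass 70% of its speed; a pose out of reach is approached as far as the arm can. A call with a gripper value outside its range is refused whole. The fingers move at their own pace and stop on an object; FORCE is the grip in N (left out, the last holds). Time passes only in rows, so rows that do not move let the fingers close. It gives the time, the measured TCP pose, the force and the opening at its end, in the units of the state.
- status.read_state(): the state, without advancing time (a new reading comes with each control period).
- cams.capture(name): name is "scene" or "side" or "wrist"; returns a dict with "color" (420x560x3 uint8, red, green, blue), "vertical_fov" (degrees; the focal length in pixels is half the picture's height over the tangent of half this angle, whatever the lens; pixels are square), "cx", "cy" (the principal point, pixels), "cam_to_world" (4x4, takes a point from camera to world coordinates). Camera axes: x right, y down, z forward; pixel columns grow to the right and rows downward; lengths in m; the calibration is good to about 2 mm. A picture is of the moment at which its call begins. There is no depth.
- r.finish_job(): hands the job in, once; it reports no verdict.
The state is a dict: "time_s": time; "q": joint angles; "joint_velocities": joint speeds; "effort": joint torques, N m; "eef_pos": TCP position; "tool_rot": TCP orientation; "contact_force": force on the tool from outside, world axes, zero at the start; "ft_torque": the same for the moment, N m; "gripper_width": finger opening in m.
Only numpy, scipy, OpenCV 4.12 (cv2) and the standard library are available. Lean on these libraries where they do the work, as an engineer would, in place of code of your own. Each camera call takes 0.05 s, during which the arm holds its last target. There are 200 camera calls.

## Working session

There is one attempt and no reset: what is moved stays moved. The work goes in short steps, Python scripts to look and compute and a shell command to move; the robot and the scene stay as the last step left them, time stands still between calls to the robot, and variables do not carry over. Pictures are saved under pics/ and viewed, on a budget of 14 in all, crops included, one or two more only if the job needs it, and the job is handed in when it is done.

```bash
ls; mkdir -p pics
python3 - <<'E'
from station import status,cams,r
import cv2,numpy as np,pickle
s=status.read_state();print(s)
d={}
for n in("scene","side"):
    c=cams.capture(n);d[n]=c
    print(n,c["vertical_fov"],c["cx"],c["cy"],np.round(c["cam_to_world"],4).tolist())
    cv2.imwrite(f"pics/{n}0.png",cv2.resize(c["color"][:,:,::-1],(800,600),interpolation=cv2.INTER_CUBIC))
pickle.dump(d,open("c0.pkl","wb"))
E
```

```text
pics
{'time_s': 0.0, 'q': array([-3.65622260e-06,  2.41447557e-01,  3.73198871e-03,  1.33520423e+00,
        1.85966958e-05,  1.57078226e+00]), 'joint_velocities': array([ 0.00043153, -0.00085202,  0.00131534, -0.00077659,  0.00178591,
        0.00021677]), 'effort': array([ 5.50268451e-04, -3.72315860e+01,  2.52406776e+01,  1.67737965e-02,
        2.29149265e-05,  1.14679995e-05]), 'eef_pos': array([4.99369281e-01, 3.81829192e-06, 2.30398656e-01]), 'tool_rot': array([ 9.99999436e-01,  5.19639544e-06, -1.06173652e-03, -9.30775229e-06]), 'contact_force': array([-0.00767856, -0.1234681 ,  0.42858357]), 'ft_torque': array([ 0.02107155, -0.00513111,  0.02107674]), 'gripper_width': 0.08528075190030071}
scene 56.31255345427493 277.9686509421664 215.35480853630148 [[-0.2217, 0.6243, -0.7491, 1.3451], [0.9751, 0.1352, -0.1758, 0.1796], [-0.0085, -0.7694, -0.6387, 0.7139], [0.0, 0.0, 0.0, 1.0]]
side 49.62493391886221 275.14669133350435 211.57393136763088 [[-0.9428, -0.2007, 0.266, 0.3368], [-0.3328, 0.6087, -0.7202, 0.7746], [-0.0173, -0.7676, -0.6407, 0.8266], [0.0, 0.0, 0.0, 1.0]]
```

View pics/scene0.png

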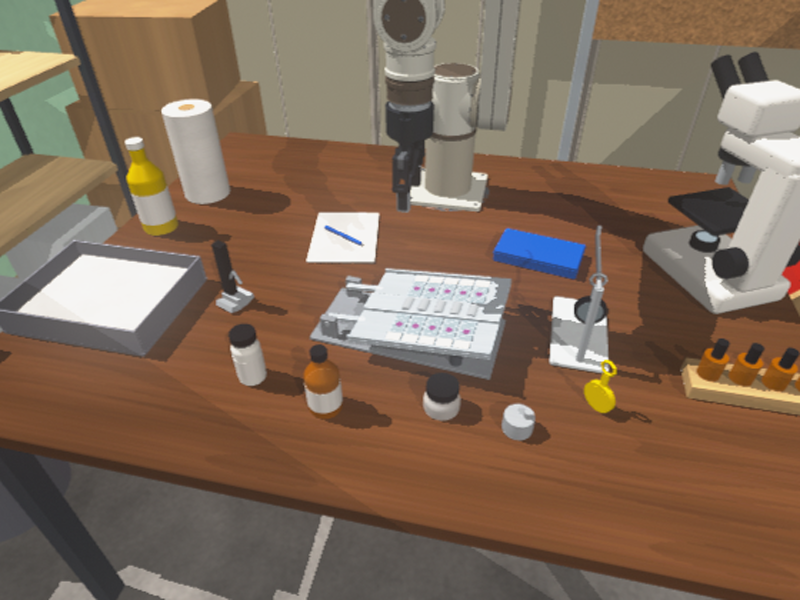

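View pics/side0.png

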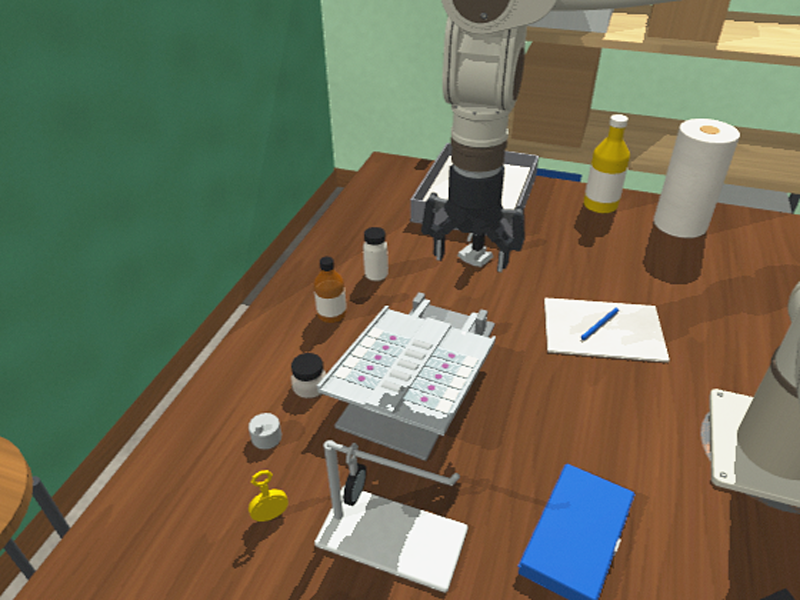

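Run:
```python
import pickle,cv2,numpy as np
d=pickle.load(open("c0.pkl","rb"))
def crop(n,x0,y0,x1,y1,k):
    im=d[n]["color"][y0:y1,x0:x1,::-1]
    im=cv2.resize(im,None,fx=k,fy=k,interpolation=cv2.INTER_CUBIC)
    for v in range(-(-x0//10)*10,x1,10):
        cv2.line(im,((v-x0)*k+k//2,0),((v-x0)*k+k//2,5),(0,0,255),1)
        if v%20==0: cv2.putText(im,str(v),((v-x0)*k-8,16),0,.38,(0,0,255),1)
    for v in range(-(-y0//10)*10,y1,10):
        cv2.line(im,(0,(v-y0)*k+k//2),(5,(v-y0)*k+k//2),(0,0,255),1)
        if v%20==0: cv2.putText(im,str(v),(6,(v-y0)*k+6),0,.38,(0,0,255),1)
    return im
def join(a,b):
    h=max(a.shape[0],b.shape[0]);o=np.zeros((h,a.shape[1]+b.shape[1]+6,3),np.uint8)
    o[:a.shape[0],:a.shape[1]]=a;o[:b.shape[0],-b.shape[1]:]=b;return o
cv2.imwrite("pics/a.png",join(crop("scene",140,160,186,224,9),crop("scene",380,155,442,262,5)))
cv2.imwrite("pics/b.png",crop("scene",215,183,365,270,5))
cv2.imwrite("pics/c.png",join(crop("side",220,205,350,322,3),crop("side",215,305,335,417,3)))
```

```text
(no output)
```

View pics/a.png

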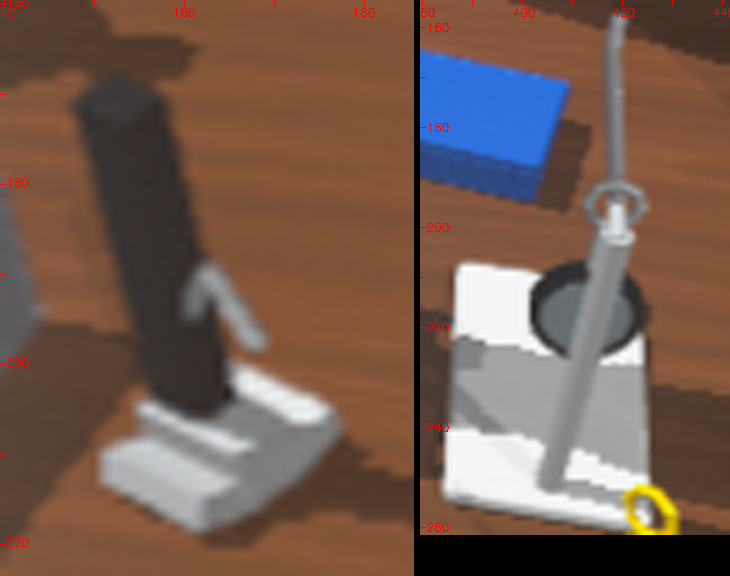

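View pics/b.png

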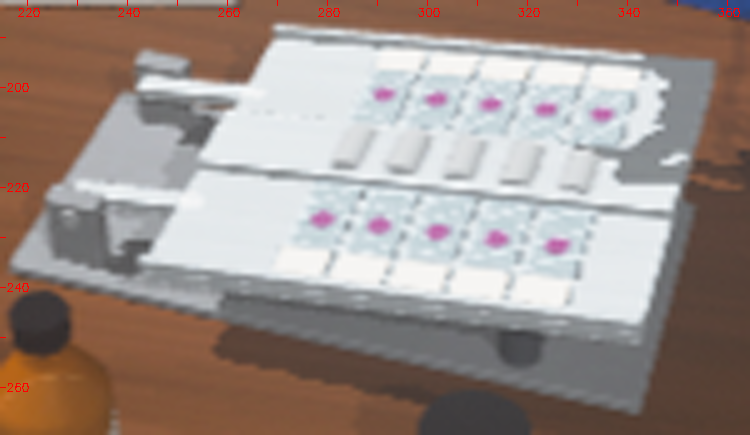

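View pics/c.png

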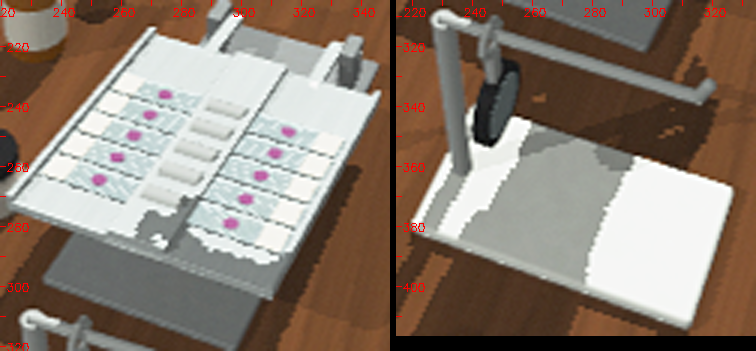

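```bash
cat > fit.py <<'E'
import pickle,numpy as np
from scipy.optimize import least_squares
from scipy.spatial.transform import Rotation as R
d=pickle.load(open("c0.pkl","rb"))
def proj(c,P):
    T=np.linalg.inv(c["cam_to_world"]);p=P@T[:3,:3].T+T[:3,3]
    f=210/np.tan(np.radians(c["vertical_fov"])/2)
    return np.c_[p[:,0]/p[:,2]*f+c["cx"],p[:,1]/p[:,2]*f+c["cy"]]
def fit(name,obs,g):
    # obs: (cam,u,v,X,Y,Z mm)
    def pts(p,o):
        L=np.array([x[3:] for x in o])/1e3
        return R.from_euler('z',p[2]).apply(L)+[p[0],p[1],0]
    def res(p):
        return np.concatenate([(proj(d[k],pts(p,[o for o in obs if o[0]==k]))-[o[1:3] for o in obs if o[0]==k]).ravel() for k in dict.fromkeys(o[0] for o in obs)])
    s=least_squares(res,g,loss='soft_l1',x_scale=[.1,.1,1])
    print(name,np.round(s.x,4),"deg",np.degrees(s.x[2]).round(2));print(res(s.x).reshape(-1,2).round(1).tolist());return s.x
if __name__=="__main__":
    A=lambda X,Y,*L:("scene",140+(X-4.5)/9,160+(Y-4.5)/9,*L)
    S=lambda X,Y,*L:("scene",380+(X-422.5)/5,155+(Y-2.5)/5,*L)
    B=lambda X,Y,*L:("scene",215+(X-2.5)/5,183+(Y-2.5)/5,*L)
    C=lambda X,Y,*L:("side",220+(X-1)/3,205+(Y-1)/3,*L)
    D=lambda X,Y,*L:("side",215+(X-397)/3,305+(Y-1)/3,*L)
    fit("shoe",[A(120,98,0,0,140),A(208,268,0,23,84),A(260,345,0,37,64),A(335,408,-31,30,24),A(212,497,31,30,24),A(100,457,31,-14,24)],[.6,-.4,.3])
    def tr(x,z,y=0):
        c,s=np.cos(.12),np.sin(.12);return(-135+c*x-s*z,y,40+s*x+c*z)
    k=[(357,145),(410,152),(465,158),(523,163),(582,170)];m=[(228,108),(212,128),(196,150),(180,173),(163,195)]
    o=[B(10,265,-170,-80,8),B(640,408,170,-80,8),B(715,62,170,80,8),B(125,93,-170,80,8),C(235,346,170,80,8),C(45,280,170,-80,8)]
    o+=[B(*a,*tr(135+30*i,12)) for i,a in enumerate(k)]+[C(*a,*tr(135+30*i,12)) for i,a in enumerate(m)]
    fit("bed",o,[.6,.0,1.5])
    fit("stand",[S(458,265,-95,-50,12),S(445,492,95,-50,12),S(652,515,95,50,12),S(552,485,80,0,12),S(625,18,-78,0,182),S(618,235,80,0,170),
     D(440,20,80,0,170),D(698,100,-78,0,170),D(712,87,-78,0,182),D(733,188,-95,-50,12),D(690,322,-95,50,12),D(412,232,95,50,12)],[.6,.35,.1])
E
python3 fit.py
```

```text
shoe [ 0.5629 -0.3452 -0.2648] deg -15.17
[[-0.1, 0.7], [0.9, 1.2], [0.5, -0.1], [-0.0, -2.4], [-0.8, -0.1], [-0.5, -0.3]]
bed [0.5685 0.018  1.4791] deg 84.75
[[-0.9, -0.4], [-0.3, -0.7], [-4.2, 27.8], [-0.8, -0.9], [-1.1, -0.1], [-0.7, -0.4], [-0.5, -0.5], [-0.6, -0.3], [-0.8, -0.5], [-0.2, 2.8], [-1.5, 1.3], [-0.8, 1.5], [-0.3, 1.8], [-0.1, 1.6], [-0.1, 1.5], [0.0, 2.0]]
stand [ 0.5121  0.3295 -0.0031] deg -0.18
[[-1.3, -1.2], [-0.1, -0.6], [-0.0, 1.1], [-1.1, -0.3], [-3.5, 2.4], [-0.4, -0.1], [0.3, 2.2], [-0.1, 0.1], [-4.5, 0.2], [0.3, -0.2], [0.7, 2.0], [-1.3, 0.3]]
```

```bash
cat > rel.py <<'E'
# usage: rel.py x y z yaw pitch(deg; nose-up along tool x): remaining tool-frame turn (deg) and shift (mm)
import sys,numpy as np
from scipy.spatial.transform import Rotation as R
from station import status
s=status.read_state();a=[float(v) for v in sys.argv[1:]]
T=R.from_quat(s["tool_rot"])
G=R.from_euler('ZYX',[a[3],-(a[4] if len(a)>4 else 0),180],degrees=True)
print("t",round(s["time_s"],2),"pos",np.round(s["eef_pos"],4),"F",np.round(s["contact_force"],1),"w",round(s["gripper_width"],4),"q",np.round(s["q"],2))
print("turn",np.round((T.inv()*G).as_rotvec(degrees=True),1),"shift mm",np.round(T.inv().apply(np.array(a[:3])-s["eef_pos"])*1e3,1))
E
python3 -m crank '[[0,0,0,0.01,0.0575,0,0.085],[0,0,0,0.01,0.0575,0,0.085],[0,0,0,0.01,0.0575,0,0.085],[0,0,0,0.01,0.0575,0,0.085],[0,0,7,0.01,0.0575,0,0.085]]'
python3 rel.py .5629 -.3452 .18 -15.2
```

```text
time_s: 0.72
eef_pos: [0.5515, -0.2898, 0.2278]
tool_rot: [0.998, -0.057, -0.003, -0.001]
contact_force: [1.2, -0.7, 0.8]
gripper_width: 0.0851
t 0.72 pos [ 0.5515 -0.2898  0.2278] F [ 1.2 -0.7  0.8] w 0.0851 q [-0.48  0.5   0.37  1.45  0.    1.2 ]
turn [-0.1  0.3  8.7] shift mm [17.9 53.9 47.6]
```

```bash
python3 -m crank '[[0,0,8.7,0.018,0.050,0.015,0.085],[0,0,0,0,0,0.02,0.085],[0,0,0,0,0,0,0.085]]' >/dev/null
python3 rel.py .5629 -.3452 .099 -15.2
python3 - <<'E'
from station import cams
import cv2,pickle,numpy as np
d=pickle.load(open("c0.pkl","rb"))
w=cams.capture("wrist");s=cams.capture("side");sc=cams.capture("scene");d.update(wrist=w,side2=s,scene2=sc);pickle.dump(d,open("c1.pkl","wb"))
a=cv2.resize(w["color"][:,:,::-1],(400,300))
def cr(c,x0,y0,x1,y1,k): return cv2.resize(c["color"][y0:y1,x0:x1,::-1],None,fx=k,fy=k,interpolation=cv2.INTER_CUBIC)
b=cr(s,290,110,370,210,4);e=cr(sc,125,120,205,230,4)
o=np.zeros((600,800,3),np.uint8);o[:300,:400]=a;o[:440,400:720]=e;o[300:600,:240]=b[:300,:240]
cv2.imwrite("pics/d.png",o)
E
```

```text
t 1.1 pos [ 0.5623 -0.3482  0.1876] F [0.  0.9 0.4] w 0.085 q [-0.55  0.6   0.44  1.42 -0.    1.3 ]
turn [-0.1  0.6 -0.8] shift mm [ 0.6 -2.9 88.6]
```

View pics/d.png

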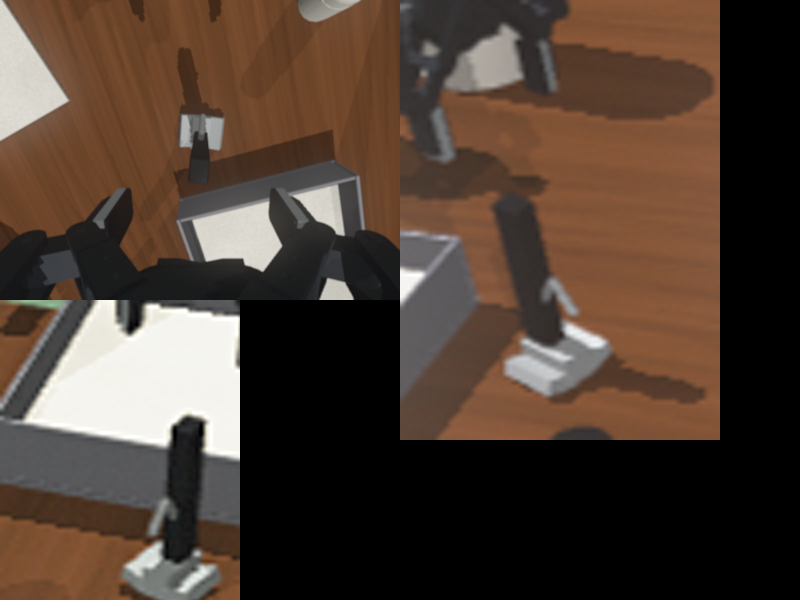

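Run:
```python
import pickle,numpy as np,fit
from scipy.spatial.transform import Rotation as R
fit.d=pickle.load(open("c1.pkl","rb"))
K=lambda X,Y,*L:("side2",290+(X-1.5)/4,110+(Y-301.5)/4,*L)
W=lambda X,Y,*L:("wrist",X*1.4,Y*1.4,*L)
E=lambda X,Y,*L:("scene2",125+(X-401.5)/4,120+(Y-1.5)/4,*L)
w=[W(199,175,0,0,140),W(180,114,-31,30,24),W(223,117,31,30,24)]
k=[K(189,422,0,0,140),K(217,575,-31,30,24)]
e=[E(513,202,0,0,140),E(550,283,0,23,84),E(575,312,0,37,64),E(552,383,31,30,24),E(506,365,31,-14,24)]
fit.fit("all",w+k+e,[.56,-.345,-.26]);fit.fit("w",w+e,[.56,-.345,-.26]);fit.fit("ks",k+e,[.56,-.345,-.26])
```

```text
all [ 0.5589 -0.3507 -0.3069] deg -17.59
[[-0.3, -7.4], [-3.7, 2.1], [2.1, -0.2], [-0.3, 1.2], [-6.3, 4.2], [-1.3, -0.0], [-0.0, -0.8], [-1.1, -0.7], [-2.2, -1.8], [-2.3, -2.3]]
w [ 0.5591 -0.35   -0.3297] deg -18.89
[[-0.2, -8.5], [-3.0, 0.6], [2.9, -0.2], [-1.1, 0.0], [0.0, -0.6], [-1.1, -0.4], [-2.4, -1.7], [-2.2, -2.3]]
ks [ 0.561  -0.3518 -0.0838] deg -4.8
[[-0.9, 0.9], [-3.8, 3.3], [-2.1, 0.3], [0.4, -1.4], [0.0, -1.9], [0.6, -2.2], [-1.8, -0.6]]
```

```bash
python3 -m crank '[[0,0,0,-0.001,0.0005,0.03,0.085],[0,0,0,0,0,0.03,0.085],[0,0,0,0,0,0.026,0.085],[0,0,0,0,0,0.002,0.085]]' >/dev/null
python3 rel.py .561 -.349 .099 -16
```

```text
t 1.75 pos [ 0.567  -0.346   0.1097] F [-0.1 -0.7 -0.2] w 0.0849 q [-0.55  0.63  0.28  1.22 -0.    1.29]
turn [ 0.2 -0.5  0.5] shift mm [-5.   4.5 10.7]
```

```bash
python3 -m crank '[[0,0,0,0,0,0,0.01],[0,0,0,0,0,0,0.01],[0,0,0,0,0,0,0.01],[0,0,0,0,0,0,0.01],[0,0,0,0,0,0,0.01]]' 60; python3 rel.py .561 -.349 .099 -16
```

```text
time_s: 2.38
eef_pos: [0.5684, -0.3462, 0.116]
tool_rot: [0.991, -0.134, 0.007, 0.004]
contact_force: [-1.9, 1.0, -0.5]
gripper_width: 0.0171
t 2.38 pos [ 0.5684 -0.3462  0.116 ] F [-1.9  1.  -0.5] w 0.0171 q [-0.55  0.62  0.29  1.22 -0.    1.29]
turn [ 0.3 -0.8  0.5] shift mm [-6.6  4.6 17. ]
```

```bash
python3 -m crank '[[0,0,0,0,0,0,0.06],[0,0,0,0,0,0,0.06],[0,0,0,0,0,0,0.06]]'; python3 rel.py .563 -.348 .099 -16
```

```text
time_s: 2.75
eef_pos: [0.5694, -0.3468, 0.1161]
tool_rot: [0.991, -0.134, 0.008, 0.004]
contact_force: [-0.3, -0.6, -0.2]
gripper_width: 0.0597
t 2.75 pos [ 0.5694 -0.3468  0.1161] F [-0.3 -0.6 -0.2] w 0.0597 q [-0.55  0.62  0.29  1.22 -0.    1.29]
turn [ 0.3 -0.9  0.5] shift mm [-6.1  2.8 17. ]
```

```bash
python3 -m crank '[[0,-0.8,0.5,-0.004,0.002,0.012,0.06],[0,0,0,-0.002,0,0.006,0.06],[0,0,0,0,0,0.001,0.06]]' >/dev/null; python3 rel.py .563 -.348 .099 -16;python3 -m crank '[[0,0,0,0,0,0,0.06],[0,0,0,0,0,0,0.06]]' >/dev/null; python3 rel.py .563 -.348 .099 -16
```

```text
t 3.12 pos [ 0.5627 -0.3472  0.095 ] F [ 0.  -0.1 -0.2] w 0.0601 q [-0.55  0.64  0.26  1.19 -0.01  1.3 ]
turn [ 0.3 -0.   0. ] shift mm [ 0.5  0.7 -3.9]
t 3.38 pos [ 0.5626 -0.3472  0.0948] F [-0.6 -0.3  0.6] w 0.0601 q [-0.55  0.64  0.26  1.19 -0.    1.3 ]
turn [ 0.3 -0.   0. ] shift mm [ 0.6  0.7 -4.2]
```

```bash
python3 -m crank '[[0,0,0,0,0,-0.004,0.06],[0,0,0,0,0,0,0.01],[0,0,0,0,0,0,0.01],[0,0,0,0,0,0,0.01],[0,0,0,0,0,0,0.01]]' 100 >/dev/null; python3 rel.py .563 -.348 .099 -16;python3 -m crank '[[0,0,0,0,0,0,0.01],[0,0,0,0,0,-0.01,0.01],[0,0,0,0,0,-0.03,0.01],[0,0,0,0,0,-0.04,0.01],[0,0,0,0,0,-0.04,0.01]]' >/dev/null; python3 rel.py .563 -.348 .099 -16
```

```text
t 4.0 pos [ 0.5638 -0.3476  0.1004] F [ 0.3  0.6 -0.7] w 0.0169 q [-0.55  0.63  0.27  1.2  -0.    1.3 ]
turn [ 0.3 -0.2  0. ] shift mm [-0.6  0.6  1.4]
t 4.62 pos [ 0.5583 -0.3439  0.2147] F [ 1.1 -0.9 -4.7] w 0.0168 q [-0.55  0.59  0.48  1.48 -0.01  1.3 ]
turn [0. 1. 0.] shift mm [  7.7   2.6 115.5]
```

```bash
python3 -m crank '[[0,1,-10,-0.008,-0.029,-0.02,0.01],[0,0,-10,-0.003,-0.03,-0.02,0.01],[0,0,-10,0.002,-0.03,0,0.01],[0,0,-10,0.007,-0.029,0,0.01],[0,0,-10,0.012,-0.027,0,0.01]]' >/dev/null; python3 rel.py .5716 -.0353 .25 84.75
```

```text
t 5.25 pos [ 0.5559 -0.1929  0.2585] F [ 0.8 -0.6 -4.8] w 0.0166 q [-0.33  0.41  0.32  1.48 -0.    0.62]
turn [  0.    0.  -49.4] shift mm [ 104.  -119.5    8.5]
```

```bash
python3 -m crank '[[0,0,-10,0.0205,-0.024,0,0.01],[0,0,-10,0.0245,-0.020,0,0.01],[0,0,-10,0.0275,-0.0155,0.003,0.01],[0,0,-10,0.030,-0.0105,0.003,0.01],[0,0,-9.5,0.031,-0.005,0.003,0.01]]' >/dev/null; python3 -m crank '[[0,0,0,0,0,0,0.01],[0,0,0,0,0,0,0.01]]' >/dev/null; python3 rel.py .5716 -.0353 .2 84.75
python3 - <<'E'
from station import cams
import cv2,pickle,numpy as np
d={n:cams.capture(n) for n in("scene","side")};pickle.dump(d,open("c2.pkl","wb"))
def cr(c,x0,y0,x1,y1,k):
    im=cv2.resize(c["color"][y0:y1,x0:x1,::-1],None,fx=k,fy=k,interpolation=cv2.INTER_CUBIC)
    for v in range(-(-x0//10)*10,x1,10):
        cv2.line(im,((v-x0)*k+k//2,0),((v-x0)*k+k//2,5),(0,0,255),1)
        if v%20==0: cv2.putText(im,str(v),((v-x0)*k-8,16),0,.38,(0,0,255),1)
    for v in range(-(-y0//10)*10,y1,10):
        cv2.line(im,(0,(v-y0)*k+k//2),(5,(v-y0)*k+k//2),(0,0,255),1)
        if v%20==0: cv2.putText(im,str(v),(6,(v-y0)*k+6),0,.38,(0,0,255),1)
    return im
cv2.imwrite("pics/e.png",np.hstack([cr(d["scene"],225,110,325,225,4),cr(d["side"],250,110,350,225,4)]))
E
```

```text
t 6.12 pos [ 0.5636 -0.0281  0.2469] F [-0.2 -1.  -4.7] w 0.0167 q [-0.05  0.38  0.23  1.44  0.    0.01]
turn [-0.7  0.   1.9] shift mm [-6.7  9.  46.8]
```

View pics/e.png

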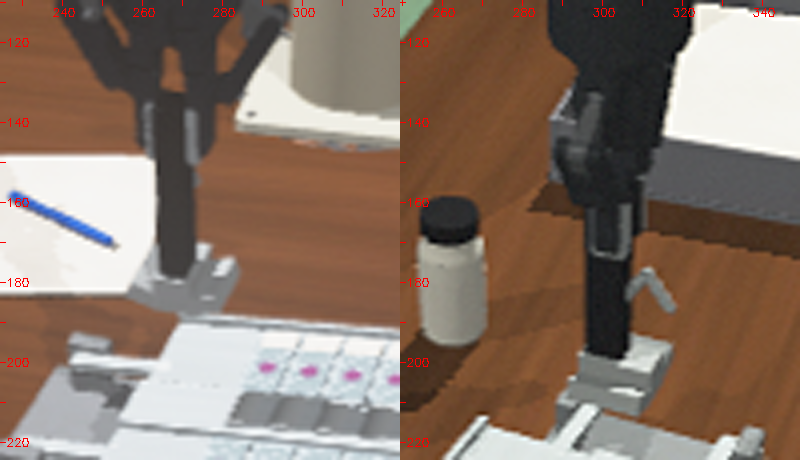

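Run:
```python
import pickle,numpy as np,fit
fit.d=pickle.load(open("c2.pkl","rb"));z=146.5
S=lambda X,Y,a,b,c:("scene",225+(X-1.5)/4,110+(Y-1.5)/4,a,b,c+z)
K=lambda X,Y,a,b,c:("side",250+(X-401.5)/4,110+(Y-1.5)/4,a,b,c+z)
k=[K(650,271,0,23,84),K(672,307,0,37,64),K(606,356,9,0,24),K(671,345,-31,30,24)];s=[S(176,277,0,-12,24)]
p=fit.fit("a",k+s,[.57,-.03,1.48]);fit.fit("b",k[:3]+s,[.57,-.03,1.48])
P=np.array([.5636,-.0281])-p[:2];c,q=np.cos(np.radians(86.7)),np.sin(np.radians(86.7))
print("tcp in shoe axes mm",(P@np.array([[c,-q],[q,c]])*1e3).round(1))
```

```text
a [ 0.5663 -0.0276  1.6383] deg 93.87
[[0.2, 1.5], [0.5, 0.6], [-0.3, 2.1], [-0.3, -3.4], [-1.6, 0.2]]
b [ 0.5671 -0.0269  1.7892] deg 102.51
[[-0.0, 0.7], [0.3, -0.8], [-0.1, 2.2], [-0.7, 0.4]]
tcp in shoe axes mm [-0.7  2.7]
```

```bash
python3 -m crank '[[0,-2,1,-0.006,0.003,0.015,0.01],[0,-2,1,-0.006,0.003,0.02,0.01],[0,-2,0,-0.006,0.0,0.02,0.01],[0,0,0,0,0,0.008,0.01],[0,0,0,0,0,0,0.01]]' >/dev/null; python3 rel.py .5686 -.0455 .1598 84.75 6.2
```

```text
t 6.85 pos [ 0.567  -0.0545  0.1799] F [ 0.1  1.1 -4.1] w 0.0168 q [-0.04  0.42  0.12  1.29 -0.11  0.07]
turn [-0.7 12.6 -0.7] shift mm [11.3  0.9 19. ]
```

```bash
python3 -m crank '[[0,6.3,-0.5,0.006,0.001,0,0.01],[-0.7,6.3,0,0.005,0,0.006,0.01],[0,0,0,0,0,0.004,0.01],[0,0,0,0,0,0,0.01]]' >/dev/null; python3 rel.py .5686 -.0455 .1598 84.75 6.2
python3 - <<'E'
from station import cams
import cv2,numpy as np
d={n:cams.capture(n) for n in("scene","side")}
cr=lambda c,x0,y0,x1,y1,k:cv2.resize(c["color"][y0:y1,x0:x1,::-1],None,fx=k,fy=k,interpolation=cv2.INTER_CUBIC)
cv2.imwrite("pics/f.png",np.hstack([cr(d["scene"],225,160,325,260,4),cr(d["side"],240,160,340,260,4)]))
E
```

```text
t 7.35 pos [ 0.5708 -0.044   0.1714] F [-0.  -0.  -4.1] w 0.0167 q [-0.14  0.41  0.09  1.24  0.11 -0.04]
turn [ 0.3 -0.1 -0.3] shift mm [-2.9 -2.1 11.4]
```

View pics/f.png

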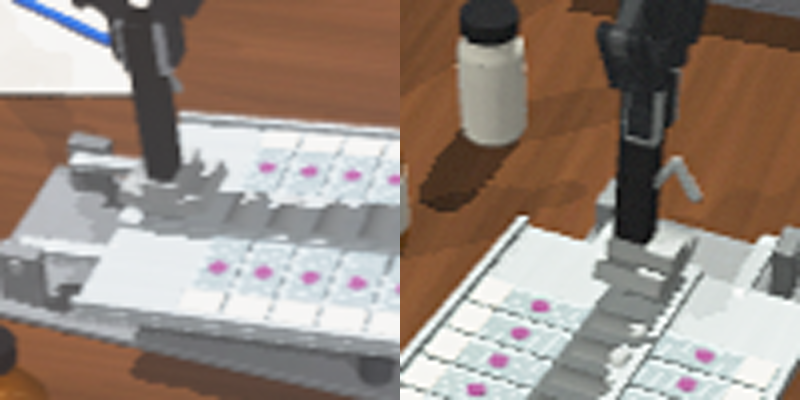

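```bash
python3 -m crank '[[0,0,0,-0.003,-0.002,0.005,0.01],[0,0,0,0,0,0.003,0.01],[0,0,0,0,0,0.001,0.01]]' |grep -v rot; python3 -m crank '[[0,0,0,0,0,0.001,0.01],[0,0,0,0,0,0.001,0.01]]'|grep force;  python3 rel.py .5686 -.0455 .1598 84.75 6.2
```

```text
time_s: 7.82
eef_pos: [0.5692, -0.0443, 0.1622]
contact_force: [-0.3, -1.0, -4.5]
gripper_width: 0.0168
contact_force: [-0.0, -1.0, 1.6]
t 8.07 pos [ 0.5693 -0.044   0.1602] F [-0.  -1.   1.6] w 0.0168 q [-0.14  0.42  0.06  1.21  0.11 -0.04]
turn [ 0.3 -0.1 -0.1] shift mm [-1.6 -0.5  0.2]
```

```bash
for d in 0 0.001 0.001; do python3 -m crank "[[0,0,0,0,0,0,0.01]]" >/dev/null; done; python3 rel.py .5686 -.0455 .1598 84.75 6.2; python3 -m crank '[[0,0,0,0,0,0.001,0.01]]'|grep force;python3 -m crank '[[0,0,0,0,0,0.001,0.01]]'|grep force;  python3 rel.py .5686 -.0455 .1598 84.75 6.2
```

```text
t 8.45 pos [ 0.5694 -0.044   0.1603] F [ 0.2 -0.8 -5.1] w 0.0165 q [-0.14  0.42  0.06  1.21  0.11 -0.04]
turn [ 0.4 -0.1 -0.1] shift mm [-1.6 -0.7  0.3]
contact_force: [-2.6, -0.7, 2.8]
contact_force: [-2.2, -1.5, 1.4]
t 8.7 pos [ 0.5697 -0.0439  0.1599] F [-2.2 -1.5  1.4] w 0.0167 q [-0.14  0.42  0.06  1.21  0.11 -0.04]
turn [ 0.4 -0.1 -0.1] shift mm [-1.7 -0.9 -0. ]
```

```bash
python3 -m crank '[[0,0,0,0,0,0.0018,0.01]]'|grep force;python3 -m crank '[[0,0,0,0.003,0,0.002,0.01]]'|grep force;python3 -m crank '[[0,0,0,0.004,-0.0005,0.002,0.01]]'|grep force;  python3 rel.py .5686 -.0455 .1598 84.75 6.2
```

```text
contact_force: [-3.3, -1.0, 7.9]
contact_force: [-4.8, -6.9, 7.5]
contact_force: [-4.6, -9.7, 7.9]
t 9.07 pos [ 0.5699 -0.0416  0.1586] F [-4.6 -9.7  7.9] w 0.0166 q [-0.12  0.41  0.05  1.2   0.1  -0.03]
turn [ 0.7  0.6 -0.3] shift mm [-3.9 -0.9 -1.6]
```

```bash
python3 -m crank '[[0.2,0.3,0,0.005,0,0.002,0.01],[0.2,0.3,0,0.005,0,0.0021,0.01]]'|grep force;  python3 rel.py .5686 -.0455 .1598 84.75 6;python3 -m crank '[[0.2,0.3,0,0.005,0,0.0021,0.01],[0.2,0.3,0,0.006,0,0.0021,0.01]]'|grep force;  python3 rel.py .5686 -.0455 .1598 84.75 6
```

```text
contact_force: [-4.8, -9.3, 8.4]
t 9.32 pos [ 0.5713 -0.039   0.1585] F [-4.8 -9.3  8.4] w 0.017 q [-0.12  0.42  0.06  1.2   0.09 -0.02]
turn [ 0.6  0.8 -0.5] shift mm [-6.6 -2.  -1.9]
contact_force: [-3.7, -7.9, 7.4]
t 9.57 pos [ 0.573  -0.0356  0.1588] F [-3.7 -7.9  7.4] w 0.0167 q [-0.11  0.42  0.06  1.21  0.08 -0.  ]
turn [ 0.5  1.2 -0.8] shift mm [-10.2  -3.3  -1.9]
```

```bash
python3 -m crank '[[0.3,0.6,-0.4,0.007,-0.002,0.0021,0.01],[0.3,0.6,-0.4,0.007,-0.0025,0.0021,0.01]]'|grep force;  python3 rel.py .5686 -.0455 .1598 84.75 5.7;python3 -m crank '[[0.3,0.6,-0.4,0.007,-0.0025,0.0021,0.01],[0.3,0.6,-0.4,0.007,-0.0025,0.0021,0.01]]'|grep force;  python3 rel.py .5686 -.0455 .1598 84.75 5.7
```

```text
contact_force: [-0.4, -8.2, 6.3]
t 9.82 pos [ 0.5735 -0.0291  0.1598] F [-0.4 -8.2  6.3] w 0.0166 q [-0.1   0.42  0.06  1.21  0.09 -0.  ]
turn [ 0.6  0.6 -0.2] shift mm [-16.7  -3.3  -1.5]
contact_force: [-0.2, -8.2, 5.8]
t 10.07 pos [ 0.5739 -0.0212  0.1607] F [-0.2 -8.2  5.8] w 0.0167 q [-0.09  0.41  0.06  1.2   0.1  -0.  ]
turn [0.7 0.2 0.5] shift mm [-24.6  -3.3  -1.5]
```

```bash
python3 -m crank '[[0.4,0.3,0.2,0.007,-0.0035,0.0024,0.01],[0.4,0.3,0.2,0.007,-0.0035,0.0024,0.01]]'|grep force;  python3 rel.py .5686 -.0455 .1598 84.75 5.5;python3 -m crank '[[0.3,0.3,0,0.008,-0.003,0.0024,0.01],[0.3,0.3,0,0.008,-0.003,0.0024,0.01]]'|grep force;  python3 rel.py .5686 -.0455 .1598 84.75 5.3
```

```text
contact_force: [-0.8, -9.4, 5.8]
t 10.32 pos [ 0.573  -0.0144  0.1609] F [-0.8 -9.4  5.8] w 0.0166 q [-0.07  0.41  0.06  1.2   0.09  0.02]
turn [ 0.8  0.3 -0.1] shift mm [-31.3  -1.4  -1.7]
contact_force: [-0.7, -7.7, 6.7]
t 10.57 pos [ 0.5729 -0.0055  0.1613] F [-0.7 -7.7  6.7] w 0.0168 q [-0.05  0.41  0.05  1.2   0.08  0.05]
turn [ 0.9  0.5 -0.3] shift mm [-40.2  -0.4  -1.9]
```

```bash
python3 -m crank '[[0.6,0.5,-0.2,0.008,-0.0025,0.0025,0.01],[0.6,0.4,-0.2,0.008,-0.0025,0.0025,0.01]]'|grep force;  python3 rel.py .5686 -.0455 .1598 84.75 5.2;python3 -m crank '[[0.6,0.4,-0.1,0.008,-0.0025,0.0025,0.01],[0.6,0.4,0,0.008,-0.0025,0.0025,0.01]]'|grep force;  python3 rel.py .5686 -.0455 .1598 84.75 5.0
```

```text
contact_force: [-0.2, -8.7, 6.6]
t 10.82 pos [0.5738 0.0044 0.1618] F [-0.2 -8.7  6.6] w 0.017 q [-0.04  0.41  0.06  1.21  0.09  0.06]
turn [ 0.5  0.3 -0.1] shift mm [-50.1  -0.5  -2.3]
contact_force: [-0.4, -12.2, 5.1]
t 11.07 pos [0.5747 0.0124 0.1619] F [ -0.4 -12.2   5.1] w 0.0169 q [-0.02  0.42  0.07  1.22  0.08  0.08]
turn [ 0.1  0.3 -0.3] shift mm [-58.2  -0.5  -2.6]
```

```bash
python3 -m crank '[[0.3,0.4,-0.2,0.009,-0.0025,0.0029,0.01],[0.3,0.4,-0.2,0.009,-0.0025,0.0029,0.01]]'|grep force;  python3 rel.py .5686 -.0455 .1598 84.75 4.9;python3 -m crank '[[0.3,0.4,-0.1,0.008,-0.0025,0.003,0.01],[0.3,0.4,-0.1,0.008,-0.0025,0.003,0.01]]'|grep force;  python3 rel.py .5686 -.0455 .1598 84.75 4.6
```

```text
contact_force: [-2.0, -13.7, 7.7]
t 11.32 pos [0.5753 0.0197 0.1611] F [ -2.  -13.7   7.7] w 0.017 q [-0.    0.42  0.07  1.21  0.07  0.09]
turn [ 0.2  0.8 -0.2] shift mm [-65.5  -0.4  -3.4]
contact_force: [-1.6, -11.6, 8.4]
t 11.57 pos [0.5756 0.025  0.1605] F [ -1.6 -11.6   8.4] w 0.0167 q [0.01 0.42 0.07 1.21 0.06 0.11]
turn [ 0.4  1.1 -0.4] shift mm [-70.8  -0.   -3.7]
```

```bash
python3 -m crank '[[0.4,0.8,-0.3,0.009,-0.0025,0.0026,0.01],[0.4,0.8,-0.3,0.009,-0.0025,0.0026,0.01]]'|grep force;  python3 rel.py .5686 -.0455 .1598 84.75 4.6;python3 -m crank '[[0.4,0.6,-0.2,0.009,-0.0025,0.0027,0.01],[0.4,0.6,-0.2,0.009,-0.0025,0.0027,0.01]]'|grep force;  python3 rel.py .5686 -.0455 .1598 84.75 4.4
```

```text
contact_force: [-1.7, -9.9, 8.1]
t 11.82 pos [0.5767 0.035  0.1613] F [-1.7 -9.9  8.1] w 0.0167 q [0.02 0.42 0.07 1.21 0.07 0.12]
turn [ 0.4  0.5 -0.1] shift mm [-80.8  -0.6  -4.4]
contact_force: [-0.9, -13.4, 7.3]
t 12.07 pos [0.5778 0.0445 0.1617] F [ -0.9 -13.4   7.3] w 0.0168 q [0.04 0.42 0.07 1.21 0.07 0.13]
turn [0.4 0.2 0. ] shift mm [-90.3  -0.9  -4.8]
```

```bash
python3 -m crank '[[0.4,0.5,-0.1,0.009,-0.003,0.0026,0.01],[0.4,0.5,-0.1,0.009,-0.003,0.0026,0.01]]'|grep force;  python3 rel.py .5686 -.0455 .1598 84.75 4.3;python3 -m crank '[[0.4,0.6,-0.2,0.009,-0.003,0.0026,0.01],[0.4,0.6,-0.2,0.009,-0.003,0.0026,0.01]]'|grep force;  python3 rel.py .5686 -.0455 .1598 84.75 4.1
```

```text
contact_force: [-0.4, -12.0, 6.7]
t 12.32 pos [0.5779 0.0527 0.1619] F [ -0.4 -12.    6.7] w 0.0168 q [0.06 0.42 0.08 1.21 0.07 0.15]
turn [ 0.5  0.3 -0.1] shift mm [-98.5   0.   -4.8]
contact_force: [-0.8, -10.0, 7.7]
t 12.57 pos [0.5782 0.0627 0.1624] F [ -0.8 -10.    7.7] w 0.0162 q [0.07 0.42 0.08 1.21 0.07 0.16]
turn [ 0.5 -0.1 -0. ] shift mm [-108.5    0.4   -5.4]
```

```bash
python3 -m crank '[[0.5,0.3,-0.1,0.009,-0.0025,0.0027,0.01],[0.5,0.3,-0.1,0.009,-0.0025,0.0027,0.01]]'|grep force;  python3 rel.py .5686 -.0455 .1598 84.75 4.0;python3 -m crank '[[0.5,0.5,-0.2,0.009,-0.0025,0.0027,0.01],[0.5,0.5,-0.2,0.009,-0.0025,0.0027,0.01]]'|grep force;  python3 rel.py .5686 -.0455 .1598 84.75 3.8
```

```text
contact_force: [-1.2, -10.7, 7.0]
t 12.82 pos [0.5793 0.073  0.1627] F [ -1.2 -10.7   7. ] w 0.017 q [0.09 0.43 0.09 1.21 0.06 0.19]
turn [ 0.3  0.2 -0.1] shift mm [-118.9    0.5   -5.1]
contact_force: [0.1, -13.4, 6.5]
t 13.07 pos [0.5799 0.0809 0.162 ] F [  0.1 -13.4   6.5] w 0.0169 q [0.11 0.43 0.1  1.22 0.06 0.2 ]
turn [ 0.1  0.3 -0.1] shift mm [-126.8    0.4   -5.6]
```

```bash
python3 -m crank '[[0.3,0.5,-0.1,0.009,-0.0025,0.0029,0.01],[0.3,0.5,-0.1,0.009,-0.0025,0.0029,0.01]]'|grep force;  python3 rel.py .5686 -.0455 .1598 84.75 3.6;python3 -m crank '[[0.3,0.4,-0.1,0.009,-0.0025,0.0029,0.01],[0.3,0.4,-0.1,0.009,-0.0025,0.0029,0.01]]'|grep force;  python3 rel.py .5686 -.0455 .1598 84.75 3.4
```

```text
contact_force: [-1.5, -8.6, 8.4]
t 13.32 pos [0.5806 0.0899 0.1612] F [-1.5 -8.6  8.4] w 0.017 q [0.12 0.44 0.1  1.22 0.06 0.22]
turn [ 0.2  0.2 -0.2] shift mm [-135.7    1.1   -6.8]
contact_force: [-1.0, -9.9, 9.4]
t 13.57 pos [0.5816 0.1004 0.161 ] F [-1.  -9.9  9.4] w 0.0167 q [0.14 0.44 0.1  1.21 0.05 0.24]
turn [ 0.4  0.1 -0.3] shift mm [-146.3    1.4   -7.3]
```

```bash
python3 -m crank '[[0.4,0.3,-0.2,0.009,-0.002,0.0026,0.01],[0.4,0.3,-0.2,0.009,-0.002,0.0026,0.01]]'|grep force;  python3 rel.py .5686 -.0455 .1598 84.75 3.1;python3 -m crank '[[0.4,0.3,-0.1,0.009,-0.002,0.0026,0.01],[0.4,0.3,-0.1,0.009,-0.002,0.0026,0.01]]'|grep force;  python3 rel.py .5686 -.0455 .1598 84.75 2.9
```

```text
contact_force: [-1.1, -12.9, 7.6]
t 13.82 pos [0.5828 0.1098 0.1609] F [ -1.1 -12.9   7.6] w 0.0165 q [0.16 0.45 0.11 1.22 0.05 0.26]
turn [ 0.3  0.2 -0.3] shift mm [-155.8    0.8   -6.7]
contact_force: [-1.2, -10.0, 8.6]
t 14.07 pos [0.5838 0.1183 0.1602] F [ -1.2 -10.    8.6] w 0.0168 q [0.18 0.46 0.13 1.23 0.04 0.28]
turn [ 0.2  0.6 -0.4] shift mm [-164.4    1.2   -6.2]
```

```bash
python3 -m crank '[[0.3,0.6,-0.3,0.009,-0.002,0.0026,0.01],[0.3,0.5,-0.3,0.009,-0.002,0.0026,0.01]]'|grep force;  python3 rel.py .5686 -.0455 .1598 84.75 2.8;python3 -m crank '[[0.3,0.4,-0.2,0.009,-0.002,0.0027,0.01],[0.3,0.4,-0.2,0.009,-0.002,0.0027,0.01]]'|grep force;  python3 rel.py .5686 -.0455 .1598 84.75 2.6
```

```text
contact_force: [-1.9, -8.5, 8.5]
t 14.32 pos [0.5852 0.1294 0.1599] F [-1.9 -8.5  8.5] w 0.0169 q [0.2  0.46 0.13 1.23 0.04 0.29]
turn [ 0.3  0.2 -0.1] shift mm [-1.755e+02 -1.000e-01 -7.900e+00]
contact_force: [-1.4, -9.3, 8.7]
t 14.57 pos [0.5865 0.1401 0.1597] F [-1.4 -9.3  8.7] w 0.0168 q [0.21 0.47 0.14 1.23 0.04 0.31]
turn [ 0.4  0.1 -0. ] shift mm [-186.3   -0.7   -8.4]
```

```bash
python3 -m crank '[[0.3,0.4,-0.1,0.009,-0.0025,0.0026,0.01],[0.3,0.4,-0.1,0.009,-0.0025,0.0026,0.01]]'|grep force;  python3 rel.py .5686 -.0455 .1598 84.75 2.5;python3 -m crank '[[0.3,0.4,-0.1,0.009,-0.0025,0.0026,0.01]]'|grep force;  python3 rel.py .5686 -.0455 .1598 84.75 2.5
```

```text
contact_force: [-0.6, -10.3, 9.1]
t 14.82 pos [0.5872 0.1509 0.1596] F [ -0.6 -10.3   9.1] w 0.0166 q [0.23 0.47 0.15 1.23 0.04 0.33]
turn [ 0.5  0.  -0.1] shift mm [-1.971e+02 -1.000e-01 -8.600e+00]
contact_force: [-1.5, -9.3, 8.9]
t 14.95 pos [0.5875 0.1564 0.1595] F [-1.5 -9.3  8.9] w 0.0171 q [0.24 0.47 0.15 1.23 0.04 0.34]
turn [ 0.6  0.1 -0.2] shift mm [-202.6    0.3   -9. ]
```

```bash
python3 -m crank '[[0.3,0.4,-0.1,0.008,-0.0025,0.0026,0.01]]'|grep force; python3 -m crank '[[0,0,0,0,0,-0.008,0.01],[0,0,0,0,0,-0.015,0.01],[0,0,0,0,0,-0.03,0.01],[0,-1,0,0,0,-0.04,0.01],[0.5,-1,0,0,0,-0.03,0.01]]' ; python3 rel.py .478 .24 .2325 0 0
python3 - <<'E'
from station import cams
import cv2,pickle,numpy as np
d={n:cams.capture(n) for n in("scene","side")};pickle.dump(d,open("c3.pkl","wb"))
cr=lambda c,x0,y0,x1,y1,k:cv2.resize(c["color"][y0:y1,x0:x1,::-1],None,fx=k,fy=k,interpolation=cv2.INTER_CUBIC)
cv2.imwrite("pics/g.png",np.hstack([cr(d["scene"],255,135,355,265,4),cr(d["side"],220,160,320,290,4)]))
E
```

```text
contact_force: [-0.4, -8.8, 7.1]
time_s: 15.7
eef_pos: [0.584, 0.1567, 0.2823]
tool_rot: [0.74, 0.673, 0.001, -0.005]
contact_force: [-0.1, 0.5, -5.3]
gripper_width: 0.0171
t 15.7 pos [0.584  0.1567 0.2823] F [-0.1  0.5 -5.3] w 0.0171 q [0.26 0.45 0.44 1.56 0.01 0.35]
turn [-0.6 -0.1 84.5] shift mm [  72.4 -113.2   51. ]
```

View pics/g.png

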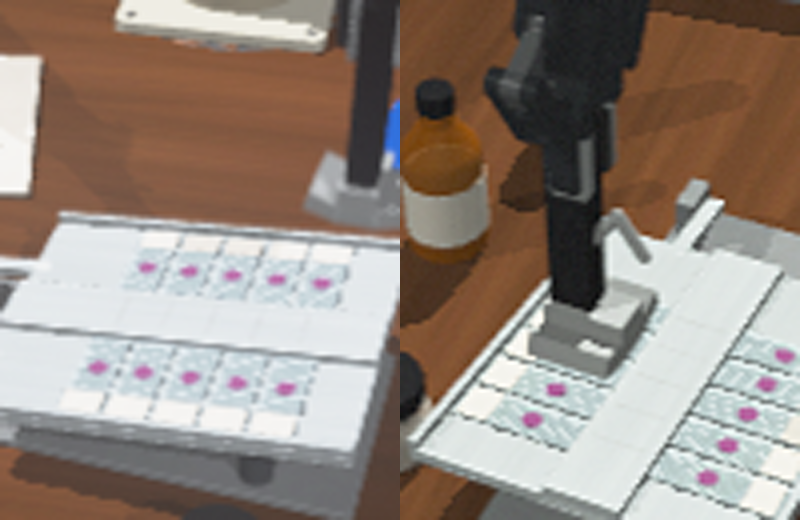

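```bash
python3 -m crank '[[0,0,9.5,0.006,-0.0124,0,0.01],[0,0,9.5,0.004,-0.013,0,0.01],[0,0,9.5,0.0016,-0.0136,0,0.01],[0,0,9.5,-0.0007,-0.0137,0,0.01],[0,0,9.5,-0.003,-0.0134,0,0.01]]' >/dev/null; python3 rel.py .478 .22 .26 0 0
```

```text
t 16.43 pos [0.5245 0.1957 0.2738] F [ 0.4 -0.1 -5.1] w 0.0168 q [0.35 0.36 0.27 1.49 0.01 1.3 ]
turn [-0.9  0.4 35.5] shift mm [-23.7 -46.5  14.6]
```

```bash
python3 -m crank '[[0,0,9,-0.006,-0.0116,0.003,0.01],[0,0,9,-0.008,-0.0105,0.003,0.01],[-0.5,0,9,-0.0093,-0.009,0.003,0.01],[-0.4,0.4,8,-0.0107,-0.0076,0.003,0.01],[0,0,0,0,0,0,0.01]]' >/dev/null; python3 -m crank '[[0,0,0,0,0,0,0.01]]' >/dev/null; python3 rel.py .478 .26 .2285 0 0
python3 - <<'E'
from station import cams
import cv2,pickle,numpy as np
d={n:cams.capture(n) for n in("scene","side")};pickle.dump(d,open("c4.pkl","wb"))
def cr(c,x0,y0,x1,y1,k):
    im=cv2.resize(c["color"][y0:y1,x0:x1,::-1],None,fx=k,fy=k,interpolation=cv2.INTER_CUBIC)
    for v in range(-(-x0//10)*10,x1,10):
        cv2.line(im,((v-x0)*k+k//2,0),((v-x0)*k+k//2,5),(0,0,255),1)
        if v%20==0: cv2.putText(im,str(v),((v-x0)*k-8,16),0,.38,(0,0,255),1)
    for v in range(-(-y0//10)*10,y1,10):
        cv2.line(im,(0,(v-y0)*k+k//2),(5,(v-y0)*k+k//2),(0,0,255),1)
        if v%20==0: cv2.putText(im,str(v),(6,(v-y0)*k+6),0,.38,(0,0,255),1)
    return im
cv2.imwrite("pics/h.png",np.hstack([cr(d["scene"],350,100,450,220,4),cr(d["side"],225,240,325,360,4)]))
E
```

```text
t 17.18 pos [0.4716 0.2213 0.2504] F [ 0.2 -0.2 -3.5] w 0.017 q [0.44 0.29 0.12 1.42 0.   2.01]
turn [ 0.2  1.  -0.4] shift mm [  6.5 -38.8  21.6]
```

View pics/h.png

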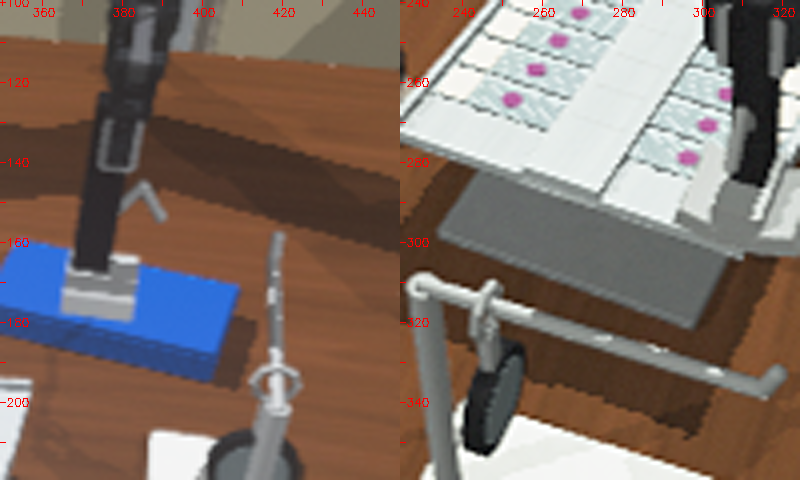

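Run:
```python
import pickle,numpy as np
d=pickle.load(open("c4.pkl","rb"))
def ray(n,u,v,ax,val):
    c=d[n];f=210/np.tan(np.radians(c["vertical_fov"])/2);T=c["cam_to_world"]
    r=T[:3,:3]@[(u-c["cx"])/f,(v-c["cy"])/f,1];o=T[:3,3]
    return (o+r*(val-o[ax])/r[ax]).round(4)
S=lambda X,Y:(350+(X-1.5)/4,100+(Y-1.5)/4)
K=lambda X,Y:(225+(X-401.5)/4,240+(Y-1.5)/4)
for p in[(145,184),(163,219)]:print("crook scene",ray("scene",*S(*p),0,.4716))
print("sole scene near bottom",ray("scene",*S(134,319),0,.5026))
for p in[(275,300),(274,340),(277,255)]:print("rod scene",ray("scene",*S(*p),2,.170))
for p in[(550,321),(650,350),(740,376),(762,388)]:print("rod side",ray("side",*K(*p),2,.170))
print("loupe side",ray("side",*K(484,308),2,.170),"crook side",ray("side",*K(742,115),0,.4716))
```

```text
crook scene [0.4716 0.2444 0.2356]
crook scene [0.4716 0.2588 0.213 ]
sole scene near bottom [0.5026 0.2507 0.1588]
rod scene [0.4805 0.3336 0.17  ]
rod scene [0.5247 0.331  0.17  ]
rod scene [0.4269 0.3372 0.17  ]
rod side [0.5324 0.3236 0.17  ]
rod side [0.486  0.3239 0.17  ]
rod side [0.4456 0.3242 0.17  ]
rod side [0.4351 0.327  0.17  ]
loupe side [0.5625 0.3264 0.17  ] crook side [0.4716 0.2383 0.2356]
```

```bash
python3 -m crank '[[0,1,-0.4,0.006,-0.01,0.018,0.01],[0,0,0,0,-0.01,0.004,0.01],[0,0,0,0,0,0,0.01]]' >/dev/null; python3 rel.py .478 .309 .2285 0 0
```

```text
t 17.65 pos [0.4793 0.2412 0.2286] F [ 0.3  0.2 -4.1] w 0.0169 q [ 0.47  0.31  0.1   1.35 -0.    2.04]
turn [ 0.2 -0.1 -0.1] shift mm [ -1.3 -67.8  -0.1]
```

```bash
python3 -m crank '[[0,0,0,-0.001,-0.02,0,0.01],[0,0,0,0,-0.02,0,0.01],[0,0,0,0,-0.015,0,0.01],[0,0,0,0,0,0,0.01]]' ; python3 rel.py .478 .309 .2285 0 0;python3 -m crank '[[0,0,0,0,-0.007,0,0.01],[0,0,0,0,-0.005,0,0.01],[0,0,0,0,0,0,0.01]]' >/dev/null; python3 rel.py .478 .309 .2 0 0
```

```text
time_s: 18.15
eef_pos: [0.479, 0.3002, 0.2299]
tool_rot: [1.0, -0.0, 0.002, 0.001]
contact_force: [-0.3, -0.0, -4.2]
gripper_width: 0.017
t 18.15 pos [0.479  0.3002 0.2299] F [-0.3 -0.  -4.2] w 0.017 q [ 0.56  0.37  0.18  1.38 -0.    2.13]
turn [ 0.1 -0.2 -0. ] shift mm [-1.  -8.8  1.4]
t 18.52 pos [0.4789 0.3124 0.2298] F [ 0.6  0.5 -4.1] w 0.017 q [ 0.58  0.38  0.2   1.39 -0.    2.15]
turn [ 0.2 -0.2 -0. ] shift mm [-1.   3.3 29.8]
```

```bash
python3 -m crank '[[0,0,0,0,0.003,0,0.01],[0,0,0,0,0,0.01,0.01],[0,0,0,0,0,0.008,0.01],[0,0,0,0,0,0,0.01]]' |grep force; python3 rel.py .478 .309 .2 0 0
python3 - <<'E'
from station import cams
import cv2,numpy as np
d={n:cams.capture(n) for n in("scene","side")}
cr=lambda c,x0,y0,x1,y1,k:cv2.resize(c["color"][y0:y1,x0:x1,::-1],None,fx=k,fy=k,interpolation=cv2.INTER_CUBIC)
cv2.imwrite("pics/i.png",np.hstack([cr(d["scene"],370,100,450,220,5),cr(d["side"],240,270,320,390,5)]))
E
```

```text
contact_force: [-0.5, 0.1, -4.3]
t 19.02 pos [0.4787 0.3078 0.2101] F [-0.5  0.1 -4.3] w 0.017 q [ 0.57  0.39  0.16  1.34 -0.    2.15]
turn [ 0.2 -0.1 -0.1] shift mm [-0.8 -1.2 10.1]
```

View pics/i.png

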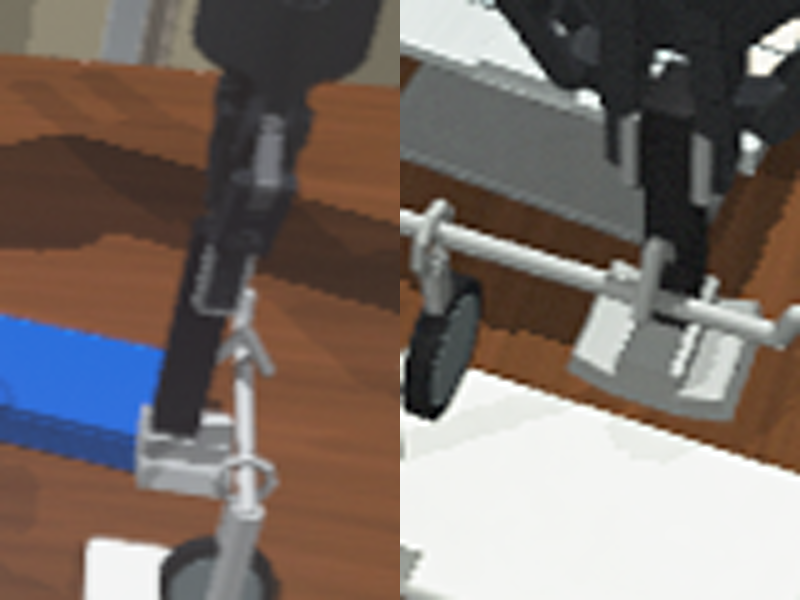

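```bash
python3 -m crank '[[0,0,0,0,-0.001,0.006,0.01],[0,0,0,0,0,0.002,0.01]]' |grep force;python3 -m crank '[[0,0,0,0,0,0.001,0.01],[0,0,0,0,0,0.001,0.01]]' |grep force; python3 rel.py .478 .309 .2 0 0;python3 -m crank '[[0,0,0,0,0,0.001,0.01],[0,0,0,0,0,0.001,0.01]]' |grep force; python3 rel.py .478 .309 .2 0 0
```

```text
contact_force: [0.1, -0.4, -5.1]
contact_force: [-0.4, 0.8, -4.2]
t 19.62 pos [0.4796 0.3098 0.2011] F [-0.4  0.8 -4.2] w 0.017 q [ 0.58  0.39  0.14  1.31 -0.    2.15]
turn [ 0.1 -0.3 -0.1] shift mm [-1.6  0.8  1.1]
contact_force: [-0.6, 0.2, -2.7]
t 19.88 pos [0.48   0.3105 0.1998] F [-0.6  0.2 -2.7] w 0.0167 q [ 0.58  0.39  0.14  1.31 -0.    2.15]
turn [ 0.  -0.3 -0.1] shift mm [-2.   1.5 -0.2]
```

```bash
python3 -m crank '[[5,0,0,0,0.0025,0.002,0.01],[5,0,0,0,0.0025,0.002,0.01]]' |grep force; python3 -m crank '[[5,0,0,0,0.0022,0.0022,0.01],[0,0,0,0,0,0,0.01]]' |grep force; python3 rel.py .478 .309 .2 0 0
```

```text
contact_force: [-0.2, -0.6, -4.1]
contact_force: [-0.8, 2.2, -2.8]
t 20.38 pos [0.4802 0.3035 0.1936] F [-0.8  2.2 -2.8] w 0.0166 q [ 0.44  0.3  -0.05  1.1   0.24  2.02]
turn [-15.3  -0.5   0.1] shift mm [-2.1 -7.1 -4.8]
```

```bash
python3 -m crank '[[0,0,0,0,0,0.001,0.01],[0,0,0,0,0,0.001,0.03],[0,0,0,0,0,0,0.035],[0,0,0,0,0,0,0.04],[0,0,0,0,0,0,0.04]]' 20
python3 - <<'E'
from station import cams
import cv2,numpy as np
d={n:cams.capture(n) for n in("scene","side")}
cr=lambda c,x0,y0,x1,y1,k:cv2.resize(c["color"][y0:y1,x0:x1,::-1],None,fx=k,fy=k,interpolation=cv2.INTER_CUBIC)
cv2.imwrite("pics/j.png",np.hstack([cr(d["scene"],370,100,450,220,5),cr(d["side"],240,270,320,390,5)]))
E
```

```text
time_s: 21.0
eef_pos: [0.4819, 0.306, 0.1941]
tool_rot: [0.991, 0.002, 0.006, -0.132]
contact_force: [-0.8, -0.4, 0.2]
gripper_width: 0.0401
```

View pics/j.png

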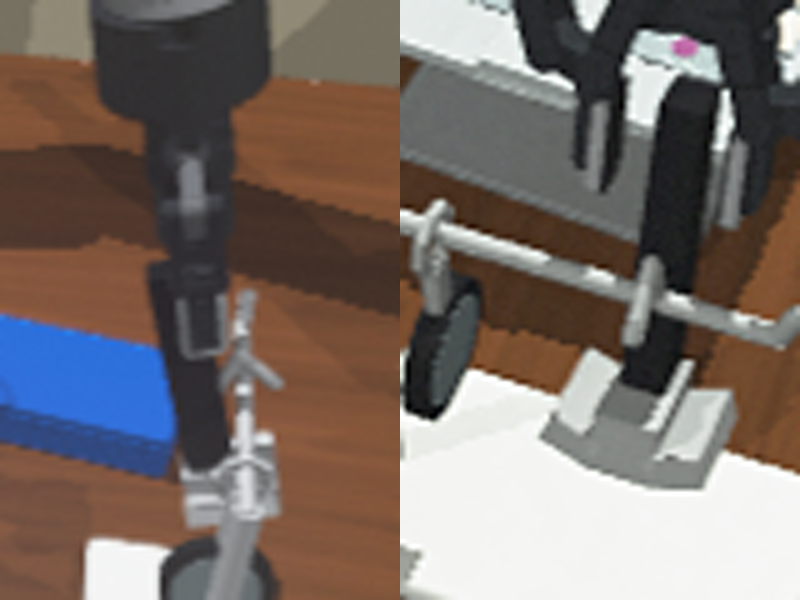

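```bash
python3 -m crank '[[0,0,0,0,0,-0.01,0.045],[0,0,0,0,0,-0.02,0.045],[0,0,0,0,0,-0.03,0.045],[0,0,0,0,0,-0.03,0.045],[0,0,0,0,0,-0.03,0.045]]';python3 -m crank '[[0,0,0,0,0.03,-0.02,0.045],[0,0,0,0,0.03,0,0.045],[0,0,0,0,0,0,0.045],[0,0,0,0,0,0,0.045],[0,0,0,0,0,0,0.045]]'
python3 - <<'E'
from station import cams
import cv2,numpy as np
d={n:cams.capture(n) for n in("scene","side")}
cr=lambda c,x0,y0,x1,y1,k:cv2.resize(c["color"][y0:y1,x0:x1,::-1],None,fx=k,fy=k,interpolation=cv2.INTER_CUBIC)
cv2.imwrite("pics/k.png",np.hstack([cr(d["scene"],140,130,460,330,1)]+[cr(d["side"],200,200,420,400,2)[:200*2]]) if 0 else cv2.copyMakeBorder(cr(d["side"],200,130,400,400,2),0,0,0,0,0))
E
```

```text
time_s: 21.72
eef_pos: [0.479, 0.2727, 0.3128]
tool_rot: [0.991, 0.002, 0.004, -0.131]
contact_force: [0.4, -0.1, 0.8]
gripper_width: 0.0449
time_s: 22.35
eef_pos: [0.4811, 0.2088, 0.324]
tool_rot: [0.991, 0.003, 0.01, -0.133]
contact_force: [-0.9, -0.7, 0.6]
gripper_width: 0.0452
```

View pics/k.png

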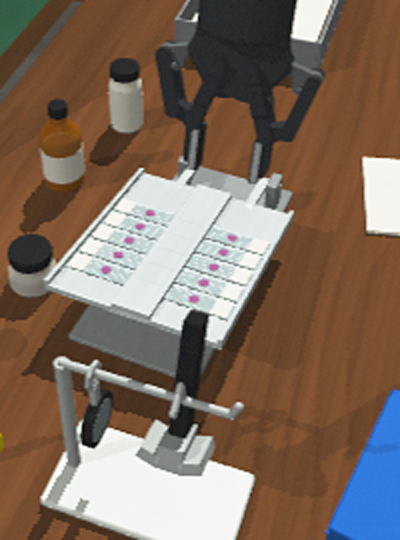

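The shoe hangs on the free part of the rod, the loupe is in place, the keepers are flush and the gripper is clear.

```bash
python3 -m crank '[[0,0,0,0,0,0,0.045],[0,0,0,0,0,0,0.045],[0,0,0,0,0,0,0.045],[0,0,0,0,0,0,0.045],[0,0,0,0,0,0,0.045]]' >/dev/null; python3 -c "
from station import r;print(r.finish_job())"
```

```text
the job is handed in; nothing more can be done
None
```

The job is done and handed in at about 23 s of the 72 s allowed. I pressed all five keepers down in one stroke up the rib, then hung the shoe by its crook on the free part of the rod.

- **Grip:** The first grip closed too high on the handle, so I let go and took it again at the right height before lifting.
- **Stroke:** The push at the sole stayed at about 10.5–14 N. Friction along the rib was about 8–13 N, so the total contact force reached roughly 17 N, below the 25 N limit. I only read the force every row or two, so I could have missed brief peaks. While testing the push before the stroke, the shoe was briefly unloaded on the bare rib.
- **Keepers:** I lifted the shoe with its sole centre at about x = 280 mm on the carrier, past the last keeper. The picture afterwards showed all five keepers level with the rib. I judged this by eye, not by measurement.
- **Hanging:** The last picture shows the shoe at rest on the rod at about x = 0.48 m, tilted by its own weight. The loupe is still near the post and the gripper is well clear. The bystanders in view had not moved, but that picture did not cover the tally.

Disagreement: the two cameras put the rod 7–10 mm apart sideways. I used the crook's offset from the rod within each view instead, and those agreed to about 3 mm.

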